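Test a bare guitar pickup

TASK

Take the bare copper-coil guitar pickup off the sloping rack and lay it, right way up, lengthwise on the tester's blue pad so that none of it overhangs, let go of it, then press the green key and after it the yellow key, each right down. The bare coil is delicate: never grip it with 15 N or more, set it down gently without dropping it, and do not press the red key. Leave the other two pickups on the rack and the other things on the bench where they are.

Things in the scene. Friction and masses are not known exactly. Their poses are not given: they have to be found in the camera images.
- pickup_bare: the bare guitar pickup: copper-orange coil round a narrow black bar with six steel dots; no cover. Round-ended bar, 84 (x) x 22 (y) x 18 mm (z), about 70 g; origin at the centre of its underside, x along it, z out of its top. Starts on the sloping rack, x uphill. A grip of 15 N (force of each finger) crushes it, and so do 15 N between it and what it lies on
- pickup_white: pickup of the same size with a white cover, on the rack, same axes; to stay there
- pickup_black: pickup of the same size with a plain black cover, on the rack, same axes; to stay there
- rack: fixed wooden rack; origin on the table under the middle of its board, 60 mm below the board's surface there. Board 124 mm long, 270 wide (y), sloping at 30 degrees, rising along the rack's +x, which points roughly back to the robot. Three pickups lie on it lengthwise up the slope at y = -75, 0, +75 mm (which is where varies), lower ends by a lip 10 mm high
- lamp_bar (a point): middle of the axis of a round lamp bar over the rack, 20 mm thick, 300 long along y, 170 mm above the table, on posts at both ends that stand 55 mm from it towards the rack's +x. It is in the way of a gripper that comes straight down on a pickup, not of one tilted square to the slope
- tester: fixed grey tester box, 170 (x) x 240 (y) x 45 mm high; origin at the centre of its underside. A blue pad on its +y half, a dark strip with three keys in a row along x at y = -70 mm
- pad (a point): centre of the top of the blue pad, 49 mm above the table; the pad is flat, 104 (x) x 38 (y) mm, 4 mm proud of the tester's top; axes as the tester's
- key_green_top (a point): centre of the top of the green round push key (start), cap 26 mm across, standing on the tester's dark strip; z up is against the press. Its neighbours are 50 mm away, centre to centre; the order of the three keys along the strip varies
- key_green (a joint): travel of the green key in m: 0 released, 0.006 fully down; springs back; about 5 N takes it fully down; it counts as pressed beyond 0.004
- key_yellow_top (a point): centre of the top of the yellow round push key (measure), cap 26 mm across, standing on the tester's dark strip; z up is against the press. Its neighbours are 50 mm away, centre to centre; the order of the three keys along the strip varies
- key_yellow (a joint): travel of the yellow key in m: 0 released, 0.006 fully down; springs back; about 5 N takes it fully down; it counts as pressed beyond 0.004
- key_red_top (a point): centre of the top of the red round push key (erase), cap 26 mm across, standing on the tester's dark strip; z up is against the press. Its neighbours are 50 mm away, centre to centre; the order of the three keys along the strip varies
- key_red (a joint): travel of the red key in m: 0 released, 0.006 fully down; springs back; about 5 N takes it fully down; it counts as pressed beyond 0.004
- screwdriver: loose screwdriver with a yellow handle lying on the table, about 200 mm long, origin at its middle, handle to its -x
- glue: loose white glue bottle with an orange cap, 56 mm across, 120 mm high, origin under its centre
- sanding_block: loose cork sanding block, 100 x 60 x 28 mm, origin under its centre
- jar: loose amber jar with a white lid, 60 mm across, 70 mm high, origin under its centre
- tape: loose yellow roll of tape lying flat, 90 mm across, 24 mm high, origin under its centre
- tin: loose open steel tin, 70 mm across, 70 mm high, origin under its centre
There are look-alikes about, which are no part of the job. Leave any pink, purple or turquoise look-alike of the pickup_bare alone.

How it is judged:
By the outcome, as a careful person would: the job done as asked, in the order asked, and still so for the second after the job is handed in, with the robot touching nothing.
It also fails if it takes over 54 s, if anything falls off the work surface, if the arm or the gripper's body presses on something with over 40 N, if the wrist force passes 120 N, or if a joint passes its speed limit or range.

ROBOT

A 6-joint arm with a two-finger parallel gripper is mounted at the origin on the work surface. World frame = base frame: x ahead of the robot, y to its left, z up, the work surface at z = 0. Lengths are in mm, angles in rad, forces in N, time in s.
With the tool pointing down it reaches from about 350 to 975 mm from the base axis. Payload 7.1 kg.
Tool frame: the origin (TCP) lies on the front face of the gripper's body, between the roots of the fingers; the fingertips stand 80 mm ahead of it and the grasp point (between the pads) lies 61 mm ahead of it (env.tips_ahead is the distance from the TCP to the fingertips, in mm); z points along the fingers, y is the line along which they close (so a half turn about z gives the same grasp; the last joint's range is limited). The gripper opens to 88 mm and grips with 3 to 60 N. Pads are 20 mm wide; open, the fingers measure 115 mm over their backs; the gripper's body (75 mm by 178 mm) begins 61 mm behind the grasp point.
Start: joints at [-1.203, 0.423, 1.63, -0, 1.089, -0.019], TCP at [235.783, -578.802, 302.675] pointing down, gripper open.
Joint ranges: [-3, 3], [-0.9, 2.11], [0.09, 2.58], [-1.31, 4.45], [0.11, 2.69], [-2.54, 2.54]. Speed limits (rad/s): [2.39, 2.39, 3.01, 3.14, 3.14, 3.14].

INTERFACE

Orientations are given as a unit quaternion [x, y, z, w].
In Python, from station import env, set_gripper, viewer, workorder gives the robot as it stands. Calls block until the motion is done:
- env.reach(position, orientation): joint-space move of the TCP to a pose.
- env.move_l(position, rot=None, rate=150, f_stop=None): straight line of the TCP; rot=None keeps the orientation; rate is the mean speed in mm/s. With f_stop (N) it stops when the force on the tool has changed by that much, and returns True; else False.
- env.move_joints(angles): joint-space move.
- set_gripper(opening): finger opening in mm; the grip force is fixed at half the most; returns when the fingers have stopped.
- env.hold(seconds).
- env.ik(position, orientation): joint angles nearest the present ones, or None.
- env.read_state(): the state.
- viewer.camera(name): name is "side" or "top" or "wrist"; returns the picture (400x640x3 uint8, blue, green, red); there is no depth.
- viewer.camera_params(name): a dict with "fx", "fy", "cx", "cy" (pixels), "pose" (4x4, takes a point from camera to world coordinates); the wrist camera has in their place "tool_from_camera" (4x4, takes a point from camera to tool coordinates, whose origin is the TCP and whose axes are the flange's). Camera axes: x right, y up, looking along -z (the intrinsics and any distortion apply to the point x, -y, -z); pixel columns grow to the right and rows downward; lengths in mm; the calibration is good to about 2 mm. A picture is of the moment at which its call begins: read the wrist's pose just before it. camera_params takes no time and is no camera call.
A pose or a line that the arm cannot do raises env.IKError and nothing moves.
- workorder.sign_off(): hands the job in; it is judged then, once.
The state is a dict: "time_s": time; "qpos": joint angles; "dq": joint speeds; "tau": joint torques, N m; "tool_pos": TCP position; "orientation": TCP orientation; "force": force on the tool from outside, world axes, zero at the start; "wrist_torque": the same for the moment, N m; "width": finger opening in mm; "grip_force": force on a finger pad.
Only numpy, scipy, OpenCV 4.12 (cv2) and the standard library are available. Lean on these libraries where they do the work, as an engineer would, in place of code of your own. Each camera call takes 0.05 s, during which the arm holds its last target. There are 200 camera calls.

## Working session

There is one attempt and no reset: what is moved stays moved. The work goes in short steps, each a Python script; the robot and the scene stay as the last script left them, time stands still between calls to the robot, and variables do not carry over. Pictures are saved under pics/ and viewed, at most 10 in all, crops included, and the job is handed in when it is done.

View pics/top0.png

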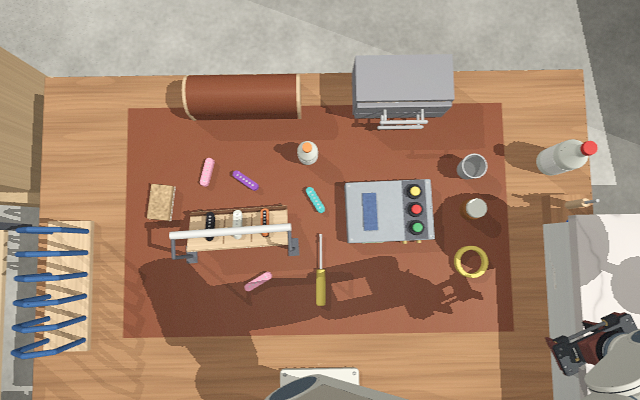

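View pics/side0.png

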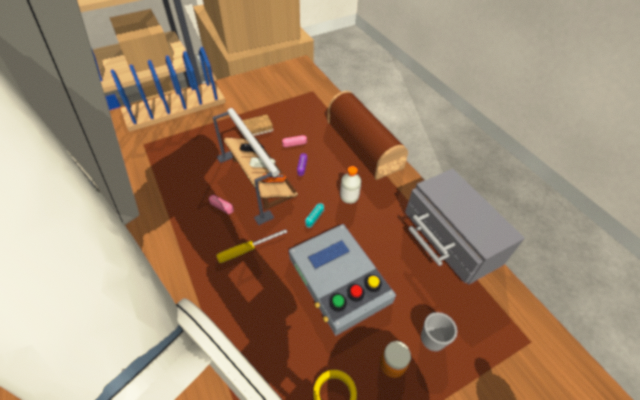

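Top view. Things that could be taken for the bare pickup:
- copper coil on the rack at (265,222)
- white-covered pickup at (237,224)
- black-covered pickup at (210,225)
- pink look-alikes at (207,172) and (258,281)
- purple look-alike at (245,180)
- turquoise look-alike at (315,199)

My choice is the copper one on the rack at (265,222). The pad is at (370,211). The keys are yellow (415,191), red (417,209) and green (418,228).

```bash
cat > h.py <<'E'
from station import env,set_gripper,viewer,workorder
import numpy as np,cv2
from scipy.spatial.transform import Rotation as R
def cam(n,st=None):
    p=viewer.camera_params(n)
    if n=="wrist":
        T=np.eye(4);T[:3,:3]=R.from_quat(st["orientation"]).as_matrix();T[:3,3]=st["tool_pos"]
        return p,T@p["tool_from_camera"]
    return p,p["pose"]
def rays(P,uv):
    p,T=P; uv=np.atleast_2d(uv).astype(float)
    d=np.c_[(uv[:,0]-p["cx"])/p["fx"],-(uv[:,1]-p["cy"])/p["fy"],-np.ones(len(uv))]
    return T[:3,3],d@T[:3,:3].T
def onplane(P,uv,pt,n=(0,0,1)):
    o,d=rays(P,uv);n=np.array(n,float)
    return o+d*(((np.array(pt)-o)@n)/(d@n))[:,None]
def onz(P,uv,z): return onplane(P,uv,(0,0,z))
def q(zaxis,yaxis):
    z=np.array(zaxis,float);z/=np.linalg.norm(z);y=np.array(yaxis,float);y-=z*(y@z);y/=np.linalg.norm(y)
    return R.from_matrix(np.c_[np.cross(y,z),y,z]).as_quat()
def snap(n,f):
    st=env.read_state();im=viewer.camera(n);cv2.imwrite(f"pics/{f}.png",im);np.save(f"pics/{f}.npy",np.r_[st["tool_pos"],st["orientation"]]);return im,cam(n,st)
def load(n,f):
    a=np.load(f"pics/{f}.npy");return cv2.imread(f"pics/{f}.png"),cam(n,dict(tool_pos=a[:3],orientation=a[3:]))
E
python3 - <<'E'
from h import *
im=cv2.imread("pics/top0.png");P=cam("top")
cv2.imwrite("pics/crop.png",cv2.resize(im[160:270,150:450],None,fx=2.6,fy=2.6,interpolation=cv2.INTER_CUBIC))
print("pickups",onz(P,[(210,225),(237,224),(265,222)],75).round())
print("bar",onz(P,[(172,235),(291,229)],170).round())
print("pad",onz(P,[(370,211)],49).round(),"keys",onz(P,[(415,191),(417,209),(418,228)],55).round())
print("tester top corners",onz(P,[(346,182),(430,179),(434,239),(348,243)],45).round())
print("rack lower corners",onz(P,[(190,210),(287,206)],30).round())
E
```

```text
pickups [[509. 289.  75.]
 [511. 216.  75.]
 [515. 140.  75.]]
bar [[482. 361. 170.]
 [491.  65. 170.]]
pad [[ 542. -149.   49.]] keys [[ 595. -274.   55.]
 [ 545. -278.   55.]
 [ 492. -279.   55.]]
tester top corners [[ 625.  -84.   45.]
 [ 629. -320.   45.]
 [ 462. -324.   45.]
 [ 455.  -86.   45.]]
rack lower corners [[555. 356.  30.]
 [561.  83.  30.]]
```

View pics/crop.png

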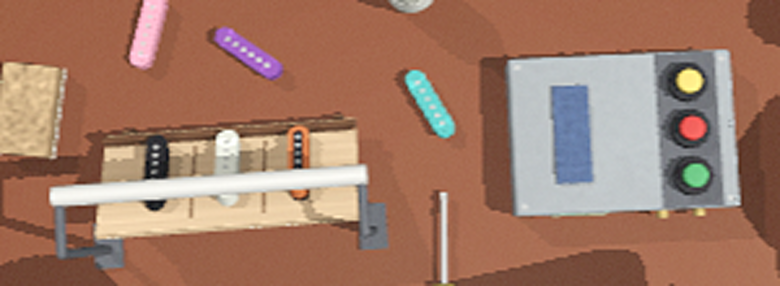

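The crop confirms it: the copper coil round a black bar with light dots is at crop (298,160), under the right part of the lamp bar. The black and white pickups are beside it. Next I take close wrist views of the tester and then the rack.

Run:
```python
from h import *
qd=q((0,0,-1),(0,-1,0)); n=np.array([.5,0.015,.866]); qs=q(-n,(0.03,-1,0))
P0=np.array([515,140,63.])
print(env.ik((545,-210,290),qd),env.ik(P0+180*n,qs),env.ik(P0+300*n,qs),env.ik(P0+75*n,qs))
env.reach((545,-210,290),qd); env.hold(.3); snap("wrist","w1")
env.reach(P0+300*n,qs); env.move_l(P0+185*n,qs,rate=200); env.hold(.3); snap("wrist","w2")
print(env.read_state()["time_s"])
cv2.imwrite("pics/w12.png",np.vstack([cv2.imread(f"pics/w{i}.png") for i in(1,2)])[:,:])
a=cv2.resize(cv2.imread("pics/w12.png"),None,fx=.75,fy=.75);cv2.imwrite("pics/w12s.png",a)
```

```text
[-3.88164523e-01  3.78481301e-01  1.73291799e+00 -4.44089210e-16
  1.03019336e+00  1.18263180e+00] [0.18410639 0.70511334 1.42637013 0.0769239  1.52889096 1.70128325] [0.17249659 0.68797042 1.20205165 0.07254092 1.77046277 1.708816  ] [0.19591809 0.76144302 1.57934371 0.08539523 1.31952377 1.69352466]
4.7083
```

View pics/w12s.png

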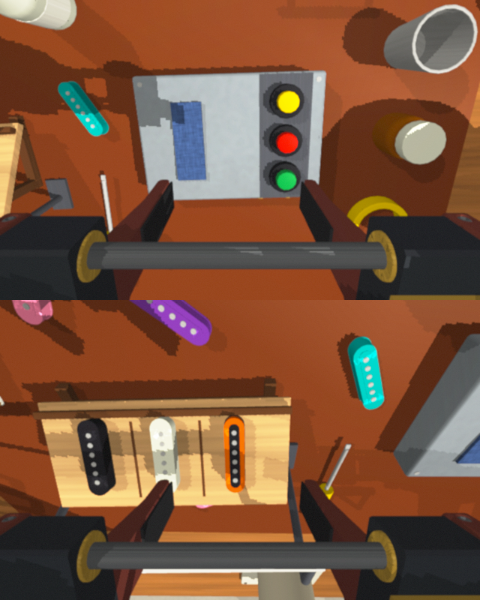

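In w1 (full-size pixels) the pad is at (252,187) and the keys are yellow (384,135), red (383,190) and green (381,240). In w2 the copper pickup is at (312,207), right of the white (217,200) and black (125,208) ones, with the fingers clear of the rack.

```bash
cat > m.py <<'E'
from h import *
from scipy.optimize import least_squares
def mask(im,lo,hi,box=None):
    m=cv2.inRange(cv2.cvtColor(im,cv2.COLOR_BGR2HSV),lo,hi)
    if box: k=np.zeros_like(m);x0,y0,x1,y1=box;k[y0:y1,x0:x1]=1;m=m*k
    return m
def big(m):
    c=max(cv2.findContours(m,cv2.RETR_EXTERNAL,cv2.CHAIN_APPROX_NONE)[0],key=cv2.contourArea);return c[:,0,:]
def blob(m):
    c=big(m);M=cv2.moments(c);return np.array([M["m10"]/M["m00"],M["m01"]/M["m00"]])
def tri(obs):
    A=np.zeros((3,3));b=np.zeros(3)
    for P,uv in obs:
        o,d=rays(P,uv);d=d[0]/np.linalg.norm(d[0]);K=np.eye(3)-np.outer(d,d);A+=K;b+=K@o
    return np.linalg.solve(A,b)
COL=dict(yellow=((22,120,120),(35,255,255)),red=((0,170,120),(5,255,255)),green=((55,100,70),(85,255,255)))
E
python3 - <<'E'
from m import *
w1,P1=load("wrist","w1");w2,P2=load("wrist","w2");top=cv2.imread("pics/top0.png");PT=cam("top")
for c,(lo,hi) in COL.items():
    a=blob(mask(w1,lo,hi,(355,100,410,260)));b=blob(mask(top,lo,hi,(400,180,430,240)))
    print(c,a.round(1),b.round(1),tri([(P1,a),(PT,b)]).round(1),onz(P1,a,58).round(1),onz(PT,b,58).round(1))
for n,im,P,box in(("w",w1,P1,(220,120,285,250)),("t",top,PT,(355,185,385,235))):
    c=big(mask(im,(100,90,30),(125,255,255),box));X=onz(P,c,49)[:,:2].astype(np.float32)
    r=cv2.minAreaRect(X);print("pad",n,cv2.boundingRect(c),np.round(r[0],1),np.round(r[1],1),round(r[2],1))
hsv=cv2.cvtColor(w2,cv2.COLOR_BGR2HSV)
c=big(mask(w2,(5,200,150),(16,255,255),(285,140,335,270)));print("orange",cv2.boundingRect(c),cv2.minAreaRect(c))
for ox in(500,505,510):
    nn=np.array([.5,.015,.866]);pt=np.array([ox,215,60])+18*nn
    X=onplane(P2,c,pt,nn);e1=np.array([-.866,-.026,.5]);e2=np.array([.03,-1,0])
    r=cv2.minAreaRect(np.c_[(X-pt)@e1,(X-pt)@e2].astype(np.float32));print(ox,np.round(r[0],1),np.round(r[1],1),round(r[2],1))
# zoomed crop of the rack for corner picking
cv2.imwrite("pics/w2c.png",cv2.resize(w2[110:290,30:420],None,fx=2,fy=2,interpolation=cv2.INTER_CUBIC))
E
```

```text
yellow [384.3 135.4] [411.2 190.8] [ 594.4 -265.9   65.5] [[ 593.3 -272.    58. ]] [[ 595.5 -263.    58. ]]
red [382.5 189.9] [412.5 206. ] [ 550.5 -262.7   88.7] [[ 542.3 -273.2   58. ]] [[ 553.1 -265.1   58. ]]
green [381.2 239.5] [417.  226.9] [ 495.  -273.1   66.5] [[ 491.6 -274.7   58. ]] [[ 495.3 -275.3   58. ]]
pad w (228, 136, 46, 104) [ 540.1 -146.8] [103.8  37.9] 1.5
pad t (363, 193, 14, 37) [ 541.9 -147.8] [101.   34.2] 1.3
orange (298, 156, 28, 100) ((311.5, 205.5), (99.0, 27.0), 90.0)
500 [-6.8 71.4] [82.5 21. ] 0.5
505 [-3.3 71.3] [81.7 20.8] 0.5
510 [ 0.3 71.1] [80.9 20.5] 0.5
```

View pics/w2c.png

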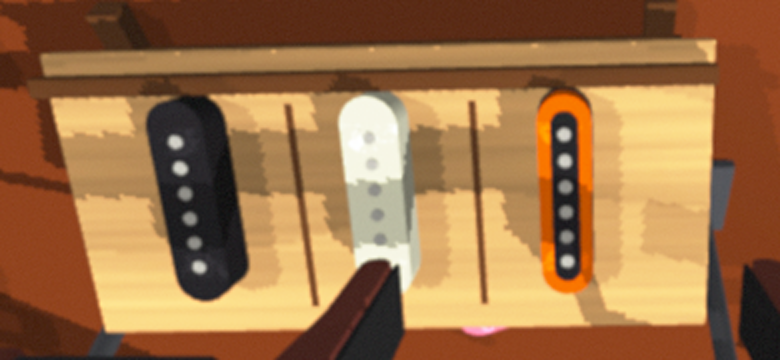

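The crop shows the copper pickup at (565,190), with its lower end just short of the lip. Board corners are at the upper edge, (105,332) and (705,325), and the lip line, (52,97) and (713,87).

Run:
```python
from m import *
w1,P1=load("wrist","w1");w2,P2=load("wrist","w2")
f=lambda L:np.array(L)/2+[30,110]
for nm,L,zs in(("upper",[(105,332),(705,325)],(86,91,96)),("lipline",[(52,97),(713,87)],(24,29,34)),("liptop",[(42,55),(716,40)],(33,38,43))):
    for z in zs:
        X=onz(P2,f(L),z);print(nm,z,X[:,:2].round(1).tolist(),np.linalg.norm(X[1]-X[0]).round(1))
a={c:blob(mask(w1,*COL[c],(355,100,410,260))) for c in COL}
for z in(60,64,68):
    print(z,{c:onz(P1,a[c],z)[0,:2].round(1).tolist() for c in a})
```

```text
upper 86 [[431.2, 357.2], [445.9, 77.1]] 280.5
upper 91 [[439.6, 351.1], [453.8, 79.2]] 272.3
upper 96 [[447.9, 344.9], [461.7, 81.2]] 264.1
lipline 24 [[521.3, 367.5], [535.5, 80.8]] 287.1
lipline 29 [[525.5, 362.8], [539.4, 82.2]] 280.9
lipline 34 [[529.6, 358.1], [543.2, 83.6]] 274.8
liptop 33 [[550.2, 352.0], [565.3, 86.3]] 266.1
liptop 38 [[553.9, 347.4], [568.7, 87.7]] 260.1
liptop 43 [[557.6, 342.9], [572.1, 89.0]] 254.2
60 {'yellow': [593.5, -271.6], 'red': [542.8, -272.8], 'green': [492.4, -274.2]}
64 {'yellow': [593.9, -270.8], 'red': [543.9, -272.0], 'green': [494.0, -273.4]}
68 {'yellow': [594.2, -270.0], 'red': [544.9, -271.2], 'green': [495.7, -272.6]}
```

```bash
cat >> m.py <<'E'
yw=np.deg2rad(3.0);RX=np.array([-np.cos(yw),-np.sin(yw),0]);RY=np.array([np.sin(yw),-np.cos(yw),0])
N=np.array([0,0,np.cos(np.pi/6)])-RX*.5; E1=RX*np.cos(np.pi/6)+np.array([0,0,.5]); O=np.array([501,218,60.])
QS=q(-N,RY)
def pick(im,P,box,o=O,h=18):
    c=big(mask(im,(5,200,150),(16,255,255),box));pt=o+h*N;X=onplane(P,c,pt,N)
    r=cv2.minAreaRect(np.c_[(X-pt)@E1,(X-pt)@RY].astype(np.float32));return cv2.boundingRect(c),np.round(r[0],1),np.round(r[1],1),round(r[2],1)
E
python3 - <<'E'
from m import *
w2,P2=load("wrist","w2")
r=pick(w2,P2,(285,140,335,270));print(r)
C=O+r[1][0]*E1+r[1][1]*RY;print("underside",C.round(1))
set_gripper(46)
env.move_l(C+135*N,QS,rate=120);env.hold(.3);im,P3=snap("wrist","w3")
for dz in(-5,0,5): print(dz,pick(im,P3,(230,60,400,300),O+dz*N))
print(env.read_state()["time_s"],env.read_state()["force"])
E
```

```text
((298, 156, 28, 100), array([-4.9, 74.6]), array([20.8, 82. ]), 89.4)
underside [509.1 143.7  57.6]
-5 ((301, 167, 35, 124), array([-2.6, 75. ]), array([21.4, 84.5]), 89.8)
0 ((301, 167, 35, 124), array([-4.5, 75. ]), array([20.9, 82.4]), 89.8)
5 ((301, 167, 35, 124), array([-6.4, 75. ]), array([20.4, 80.4]), 89.8)
6.4917 [-1.12564569  0.06321415 -1.0132044 ]
```

View pics/w3.png

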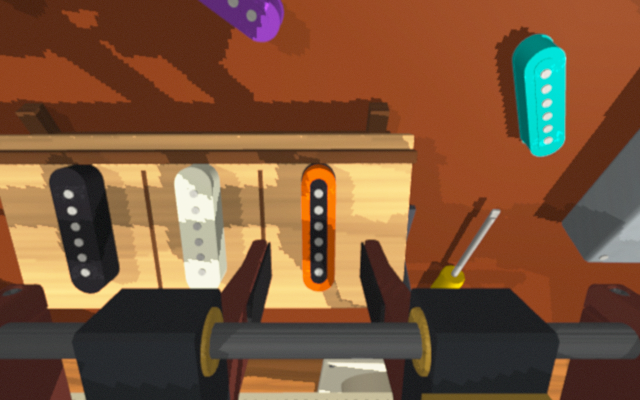

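The view shows the copper pickup at (318,228), centred between the open fingers and square to them. Next I descend to a light touch on the board, back off, and close in small steps.

Run:
```python
from m import *
C=O-4.5*E1+75*RY
env.move_l(C+94*N,QS,rate=100);env.hold(.2)
hit=env.move_l(C+73*N,QS,rate=12,f_stop=4)
p=env.read_state()["tool_pos"];print("hit",hit,"tips above est. board",round((p-C)@N-80,2))
if hit:
    B=C+((p-C)@N-80)*N   # actual board point
    np.save("B.npy",B)
    env.move_l(B+82.5*N,QS,rate=15)
    set_gripper(24.5);g=24.5
    while g>20.5:
        set_gripper(g);s=env.read_state();print(round(g,2),round(s["width"],2),round(s["grip_force"],2))
        if s["grip_force"]>1.5:break
        g-=.25
print(env.read_state()["time_s"],env.read_state()["force"].round(1))
```

```text
hit True tips above est. board 1.61
24.5 24.36 0.14
24.25 24.32 0.19
24.0 23.97 0.22
23.75 23.74 0.23
23.5 23.73 0.25
23.25 23.45 0.26
23.0 23.04 0.28
22.75 22.68 0.31
22.5 22.62 0.33
22.25 22.1 0.35
22.0 22.08 1.22
21.75 21.98 8.14
11.8167 [ 0.7 -0.3  0.2]
```

Run:
```python
from m import *
B=np.load("B.npy");st=lambda:(lambda s:print(round(s["time_s"],2),round(s["width"],2),round(s["grip_force"],2),s["force"].round(1),s["tool_pos"].round(1)))(env.read_state())
env.move_l(B+90*N,QS,rate=30);st()
env.move_l(B+230*N,QS,rate=120);st()
qd=q((0,0,-1),(0.026,-1,0))
env.reach((540.5,-147,250),qd);st()
env.move_l((540.5,-147,160),qd,rate=100);env.hold(.2);st();snap("wrist","w4");cv2.imwrite("pics/s4.png",cv2.resize(viewer.camera("side")[210:330,270:420],None,fx=4,fy=4,interpolation=cv2.INTER_CUBIC))
a=cv2.imread("pics/w4.png")[60:,80:560];b=cv2.resize(cv2.imread("pics/s4.png"),(300,240));c=np.zeros((340,780,3),np.uint8);c[:,:480]=a;c[:240,480:]=b;cv2.imwrite("pics/c4.png",c)
```

```text
12.22 22.18 8.12 [-0.2  0.2 -1.6] [554.7 145.8 137.3]
13.53 21.97 8.12 [ 0.1 -0.1 -1.3] [623.9 149.3 257.6]
14.68 22.01 8.12 [ 0.3  0.2 -1.7] [ 541.1 -146.5  250.1]
15.93 22.14 8.12 [-0.1 -0.3 -1.6] [ 540.8 -147.1  160.7]
```

View pics/c4.png

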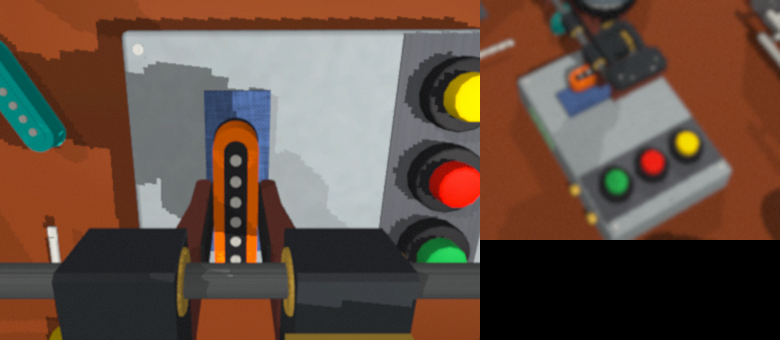

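The pickup is held level and upright over the pad, with its far end at crop (236,119) and the pad's far corners at crop (204,91) and (270,91). I check the offset by ray and then set it down.

Run:
```python
from m import *
im,P=load("wrist","w4");z=160.7-82.5
print("pickup end",onz(P,[(316,180)],z+16).round(1),"pad far corners",onz(P,[(284,151),(350,150)],49).round(1))
st=lambda:(lambda s:print(round(s["time_s"],2),round(s["width"],2),round(s["grip_force"],2),s["force"].round(1),s["tool_pos"].round(1)))(env.read_state())
end=onz(P,[(316,180)],z+16)[0];pad=onz(P,[(284,151),(350,150)],49).mean(0)
dx=(pad[0]-52)-(end[0]-42); dy=pad[1]-1.3-end[1]+1.1; print("shift",dx,dy)
if abs(dx)>6 or abs(dy)>4: raise SystemExit
x,y=540.8+dx,-147.1+dy
env.move_l((x,y,140),rate=60);env.hold(.2)
hit=env.move_l((x,y,126),rate=8,f_stop=2.0);print("hit",hit);st()
if hit:
    set_gripper(24);env.hold(.2);st();set_gripper(36)
    p=env.read_state()["tool_pos"];env.move_l((p[0],p[1],p[2]+80),rate=100);env.hold(.3);st();snap("wrist","w5")
```

```text
pickup end [[ 585.5 -145.    94.2]] pad far corners [[ 591.9 -126.7   49. ]
 [ 593.4 -164.3   49. ]]
shift -2.818216512939898 -0.6641055013129686
hit True
17.77 22.1 8.12 [ 0.7 -0.7  4.9] [ 538.  -147.8  131.7]
18.23 24.17 0.0 [-0.5 -0.6  0.5] [ 537.4 -147.6  131.1]
19.91 36.47 0.0 [0.4 0.1 0.1] [ 537.2 -147.5  210.7]
```

View pics/w5.png

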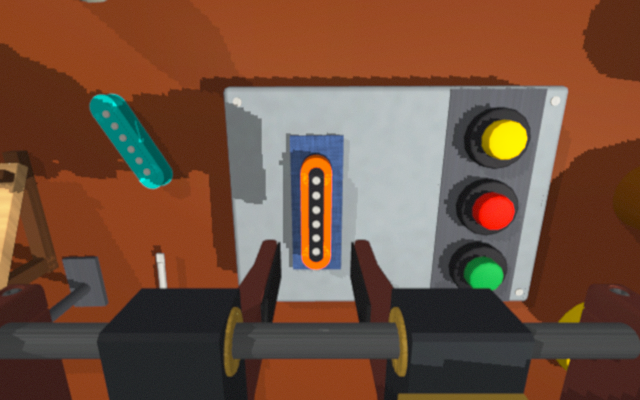

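The pickup lies on the pad at (316,212), parallel to it and upright. I check the margins by ray, since parallax makes its near end (row 270) look close to the pad's near edge (row 269).

Run:
```python
from m import *
im,P=load("wrist","w5")
c=big(mask(im,(5,200,150),(16,255,255),(280,130,350,290)));print(cv2.boundingRect(c))
for z in(65,67):
    r=cv2.minAreaRect(onz(P,c,z)[:,:2].astype(np.float32));print("pickup",z,np.round(r[0],1),np.round(r[1],1),round(r[2],1))
b=cv2.inRange(cv2.cvtColor(im,cv2.COLOR_BGR2HSV),(100,90,30),(125,255,255));k=np.zeros_like(b);k[120:290,275:355]=1
pts=cv2.findNonZero(b*k)[:,0,:];r=cv2.minAreaRect(onz(P,pts,49)[:,:2].astype(np.float32));print("pad",np.round(r[0],1),np.round(r[1],1),round(r[2],1))
for col in COL:
    a=blob(mask(im,*COL[col],(445,100,540,300)));print(col,a.round(1),[onz(P,a,z)[0,:2].round(1).tolist() for z in(60,64,68)])
w1,P1=load("wrist","w1")
for col in COL: print(col,tri([(P1,blob(mask(w1,*COL[col],(355,100,410,260)))),(P,blob(mask(im,*COL[col],(445,100,540,300))))]).round(1))
```

```text
(301, 156, 30, 113)
pickup 65 [ 538.7 -146.3] [83.2 20.4] 2.0
pickup 67 [ 539.4 -146.3] [82.5 20.3] 2.0
pad [ 540.8 -146.9] [103.9  37.6] 1.8
yellow [504.7 139.2] [[594.3, -272.8], [594.6, -270.6], [595.0, -268.4]]
red [493.4 210.8] [[543.4, -274.1], [544.7, -271.9], [545.9, -269.7]]
green [483.6 273.4] [[493.4, -275.4], [495.5, -273.2], [497.6, -271.0]]
yellow [ 594.5 -270.9   63.5]
red [ 544.5 -272.1   63.7]
green [ 494.6 -273.7   63. ]
```

Run:
```python
from m import *
qd=q((0,0,-1),(0.026,-1,0))
set_gripper(0)
for nm,x,y in(("green",494.6,-273.7),("yellow",594.5,-270.9)):
    env.move_l((x,y,190),qd,rate=150);env.move_l((x,y,149),qd,rate=80);env.hold(.2)
    hit=env.move_l((x,y,131),qd,rate=10,f_stop=12);env.hold(.3)
    s=env.read_state();print(nm,hit,"tip z",(s["tool_pos"][2]-80).round(2),s["force"].round(1),s["time_s"])
    env.move_l((x,y,190),qd,rate=120)
env.move_l((570,-200,290),qd,rate=200);env.hold(.3);snap("wrist","w6")
s=env.read_state();print(s["time_s"],s["force"].round(1))
im=viewer.camera("top");cv2.imwrite("pics/t6.png",im)
a=cv2.resize(cv2.imread("pics/w6.png"),(480,300));b=cv2.resize(im[130:330,140:500],(480,267));cv2.imwrite("pics/c6.png",np.vstack([a,b]))
```

```text
green True tip z 61.81 [-1.2  0.6  7.5] 23.7917
yellow True tip z 61.85 [-0.5 -0.   6.1] 27.2667
28.95 [0.5 0.1 0.5]
```

View pics/c6.png

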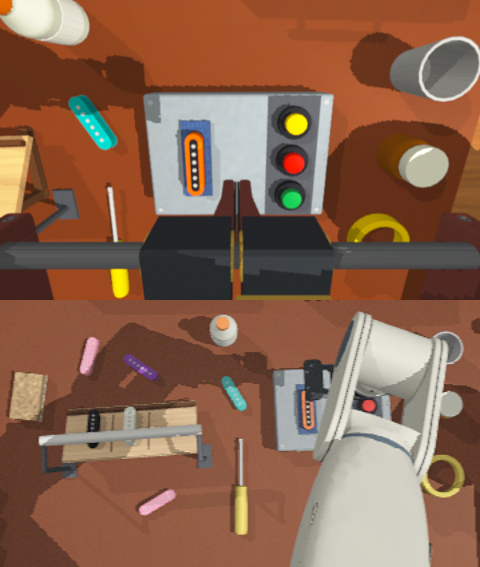

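The pickup lies on the pad at (194,163) in the upper view. The white and black pickups and the loose things are where they were. As a check that the keys went right down, I lightly touch the yellow one, well short of a press, to find its released height. The press ended at tip z = 61.8.

Run:
```python
from m import *
qd=q((0,0,-1),(0.026,-1,0));x,y=594.5,-270.9
env.move_l((x,y,190),qd,rate=200);env.move_l((x,y,152),qd,rate=80);env.hold(.3)
z=152
while z>143:
    z-=.7;env.move_l((x,y,z),qd,rate=20);env.hold(.15)
    f=np.mean([(env.hold(.01),env.read_state()["force"][2])[1] for _ in range(8)]);print(round(env.read_state()["tool_pos"][2]-80,2),round(f,2))
    if f>1.6:break
env.move_l((x,y,200),qd,rate=150);print(env.read_state()["time_s"])
```

```text
71.31 0.36
70.62 0.16
69.89 -0.15
69.19 -0.09
68.5 0.38
67.91 1.18
67.17 1.58
66.47 1.99
34.9417
```

The released top is at about z = 68, so both presses to 61.8 were the full 6 mm.

Run:
```python
from h import *
env.move_l((570,-200,280),rate=200);env.hold(.3)
print(workorder.sign_off())
```

```text
the job is handed in; nothing more can be done
None
```

The bare pickup lies upright and centred on the blue pad and has been let go (grip 8 N); the green key and then the yellow key were pressed about 6 mm, right down, the red key was not pressed, and the job is handed in at about 36 s.

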